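# Set the portion stop and bring the cheese up to it

### The arm

A 6-joint arm with a two-finger parallel gripper is mounted at the origin on a cart in front of the work surface, level with it; the furniture and walls round the work are solid. World frame = base frame: x ahead of the robot, y to its left, z up, the work surface at z = 0. Lengths are in mm, angles in rad, forces in N, time in s.
With the tool pointing down it reaches from about 300 to 775 mm from the base axis. Payload 14.6 kg.
Tool frame: the origin (TCP) lies at the very end of the fingers, on their centre line; the grasp point (between the pads) lies 19 mm behind it; z points along the fingers, y is the line along which they close (so a half turn about z gives the same grasp; the last joint's range is limited). The gripper opens to 94 mm and grips with 3 to 60 N. Pads are 16 mm wide; open, the fingers measure 119 mm over their backs; the gripper's body (75 mm by 177 mm) begins 78 mm behind the grasp point.
Start: joints at [1.174, 0.3, 1.521, -0, 1.321, -0.067], TCP at [178.117, 520.35, 205.446] pointing down, gripper open.
Joint ranges: [-3.03, 3.03], [-0.79, 2.21], [0.23, 2.52], [-1.04, 4.18], [0, 3.07], [-2.55, 2.55]. Speed limits (rad/s): [2.22, 2.22, 2.57, 3.14, 3.14, 3.14].

### API

Orientations are given as [roll, pitch, yaw] about the fixed x, y, z axes, in that order (R = Rz(yaw) Ry(pitch) Rx(roll)).
In Python, from cell import manip gives the robot as it stands.
- The arm moves only by the tool servo_tool, never from a script. Its argument "motion" is a list that holds one entry, the list of rows, each a list of 7 numbers: the shift along the world's x, y, z as a fraction of full scale, then the turn, a rotation vector about the world's x, y, z as a fraction of full scale, then the closure, from 0 (fully open) to 1 (shut). In form: [[[x, y, z, rx, ry, rz, gripper], ...]]. A call has 1 to 10 rows; each row is the pose to reach, as a shift and turn from the pose commanded when the call began, turning the shorter way round; what a row does not reach only later rows make up. Full scale, the value 1, is 0.5 m for a shift and pi rad for a turn. A row lasts 1/10 s, in which the tool goes at most 50 mm and 8.59 degrees, less where a joint would pass 70% of its speed; a pose out of reach is approached as far as the arm can. A call with a number of a shift or a turn outside -1 to 1 is refused whole. A call with a gripper value outside its range is refused whole. The fingers move at their own pace and stop on an object; "newtons" is the grip in N (left out, the last holds). Time passes only in rows, so rows that repeat a pose let the fingers close. It gives the time, the measured TCP pose, the force, the opening and the grip force at its end, in the units of the state.
- manip.read_state(): the state, without advancing time (a new reading comes with each control period).
- manip.camera(name): name is "scene" or "top" or "wrist"; returns a dict with "frame" (480x640x3 uint8, red, green, blue), "range_z" (480x640 float32, mm along the optical axis (not along the pixel's ray), 0 where there is no reading), "vfov" (degrees; the focal length in pixels is half the picture's height over the tangent of half this angle, whatever the lens; pixels are square), "cx", "cy" (the principal point, pixels), "cam_to_world" (4x4, takes a point from camera to world coordinates). Camera axes: x right, y down, z forward; pixel columns grow to the right and rows downward; lengths in mm; the calibration is good to about 2 mm. A picture is of the moment at which its call begins.
- manip.sign_off(): hands the job in; it is judged then, once.
The state is a dict: "clock": time; "joints": joint angles; "qd": joint speeds; "effort": joint torques, N m; "eef_pos": TCP position; "eef_rot": TCP orientation; "wrist_force": force on the tool from outside, world axes, zero at the start; "moment": the same for the moment, N m; "finger_gap": finger opening in mm; "finger_force": force on a finger pad.
Only numpy, scipy, OpenCV 4.12 (cv2) and the standard library are available. Lean on these libraries where they do the work, as an engineer would, in place of code of your own. Each camera call takes 0.05 s, during which the arm holds its last target. There are 200 camera calls.

### The job

Get the cheese ready to be cut to the portion that is already set: flip the red stop flag on the cheese board fully down into the path, then slide the cheese along the fence until its cut end meets the lowered stop, press it firmly home there for a moment, and leave it lying flush along the fence and flush against the stop. Press with feeling: the stop is only clamped to its rail and must stay exactly where it is set, and a hard shove would slip it; leave everything else on the worktop alone.

Things in the scene. Friction and masses are not known exactly. Their poses are not given: they have to be found in the camera images.
- cheese_board: cheese portioning board, fixed: pale beech slab 190 x 460 mm, top 25 mm above the worktop; origin at the centre of its underside, x away from the robot across the slab, y along it (to the left), z up. An aluminium fence 38 mm tall, 16 mm thick stands along y: front face at x = +35 mm, from y = -220 to +220 mm; the free slab in front of it is 130 mm deep
- fence_face (a point): point on the front face of the fence, at x = +35, y = 0, z = 44 mm of the board; axes as the board's
- bow_pivot (a point): pivot of the steel cutting bow behind the fence (x = +82, y = +40, z = 51 mm of the board). The bow, 250 mm long with a black handle, is fixed in its raised position, leaning up and back, away from the robot, 42 degrees off vertical. Keep clear of it
- cheese: red-waxed oblong loaf of hard cheese with a cream paper band, 54 mm wide (x), 180 mm long (y), 50 mm tall, about 0.5 kg, yellow cut end at +y, on the slab before the fence, askew; origin at the centre of its underside. Slides on the slab with 1 to 2.5 N. Home, its origin is 27 mm in front of the fence face and 90 mm to the -y side of the stop face
- stop_flag_arm (a joint): angle of the stop flag about a stiff hinge that runs along y above the fence: 0 = fully down in the path (end stop), 1.45 to 1.7 rad = raised, as found. It stays where it is left. Turning it takes about 0.12 N m (2 to 5 N at the flag), falling toward the robot: draw its top toward the robot while pressing down, then press the arm level; straight down alone, it jams
- flag_hinge (a point): on the flag's hinge axis: x = +47, z = 75 mm in the board's frame; its y is the middle of the flag (12 mm thick along y). Down, a steel arm reaches 54 mm from the hinge toward the robot, its top 4.5 mm above the hinge; the red paddle under it fills 18 to 54 mm in front of the hinge, down to 40 mm below it (10 mm above the slab)
- flag_tip (a point): outer end of the flag's arm, 54 mm from the hinge, moving with the flag. Raised upright it is 54 mm above the hinge, and the paddle points from the arm toward the robot, out to 40 mm in front of the hinge, at 18 to 54 mm above it; the paddle's front upper corner moves on a circle of 67 mm radius about the hinge
- stop_face (a point): middle of the paddle's flat face that looks to -y, the face the cheese must meet; it is carried by the flag, so with the flag raised it stands higher but at the same y in the board's frame. Its y axis is parallel to the board's
- carriage_mark (a point): top of the dark steel carriage, 34 mm wide along y, that carries the hinge; clamped on the fence by a knob behind. It marks the set portion, 75 to 120 mm beyond the cutting bow. It slips along the fence when pushed along y with more than about 16 N; half of that presses the cheese home well
- oil_bottle: dark green oil bottle, 61 mm wide, 267 mm tall, bystander; origin at the centre of its underside
- jar_sugar: glass jar with a red lid, 95 mm wide, 137 mm tall, bystander; origin at the centre of its underside
- tin_tomato: food tin, 76 mm wide, 58 mm tall, bystander; origin at the centre of its underside
- pepper_mill: brown wooden pepper mill, 58 mm wide, 170 mm tall, bystander; origin at the centre of its underside
- mug: grey and white mug, 86 mm wide, 99 mm tall, bystander; origin under its middle
- lemon: yellow lemon, 72 x 57 x 58 mm, bystander; origin at its underside
- garlic: garlic bulb, 60 mm wide, 59 mm tall, bystander; origin at its underside
- peeler: peeler with a green handle, 170 x 25 x 17 mm, bystander; origin at its underside
- kitchen_timer: white kitchen timer with a red dial, 66 mm wide, 54 mm tall, bystander; origin at the centre of its underside

How it is judged (in metres and radians):
On the way, in this order (a step that is already met when the one before it is completed fails the run):
1. the stop flag is flipped fully down while the cheese is still short of it (value of joint stop_flag_arm below 0.05 rad and y of cheese in the frame of stop_face below -0.1 m), for 0.2 s.
2. the cheese is pressed firmly (more than 5 N) against the lowered stop, for a fifth of a second (value of joint stop_flag_arm below 0.05 rad and contact force between cheese and stop_flag_arm above 5 N), for 0.2 s.
At the end, for the whole second after the job is handed in: The flag is fully down (within 0.05 rad), its carriage within 1.5 mm of where it was set; the cheese lies flat and still on the slab, flush with the fence (gap under 2.5 mm, within 0.03 rad of parallel) and with its end against the stop (gap under 2 mm) (value of joint stop_flag_arm below 0.05 rad and distance of carriage_mark from where it was at the start of the episode below 0.0015 m and y of cheese in the frame of stop_face between -0.092 and -0.087 m and x of cheese in the frame of fence_face between -0.0295 and -0.024 m and angle between the y axis of cheese and the y axis of cheese_board, either way round below 0.03 rad and angle between cheese's own z axis and vertical below 0.04 rad and height (world z) of cheese below 0.03 m and linear speed of cheese below 0.01 m/s); the robot touches nothing.
It fails at once if the stop carriage is shoved more than 1.5 mm along its rail (distance of carriage_mark from where it was at the start of the episode above 0.0015 m).
It fails at once if a bystander is moved by more than 20 mm (distance of any of oil_bottle, jar_sugar, tin_tomato, pepper_mill, mug, lemon, garlic, peeler, kitchen_timer from where it was at the start of the episode above 0.02 m).
It also fails if it takes over 67 s, if anything falls off the work surface, if the arm or the gripper's body presses on something with over 40 N, if the wrist force passes 120 N, or if a joint passes its speed limit or range.

## Working session

There is one attempt and no reset: what is moved stays moved. The work goes in short steps, Python scripts to look and compute and a tool call to move; the robot and the scene stay as the last step left them, time stands still between calls to the robot, and variables do not carry over. Pictures are saved under pics/ and viewed, at most 10 in all, crops included, and the job is handed in when it is done.

Besides the shell and the picture viewer there is one more tool, called after "Emit:" by a JSON object that holds its "api" and its "payload". servo_tool: Moves the arm, as the interface text tells. Its arguments: {"type":"object","properties":{"motion":{"type":"array"},"newtons":{"type":"number"}},"required":["motion"]}

```bash
mkdir -p pics
cat > h.py <<'E'
import numpy as np, cv2
from cell import manip
def shot(n,tag):
    c=manip.camera(n); cv2.imwrite(f'pics/{tag}.png',c['frame'][:,:,::-1]); np.savez(f'{tag}.npz',**c); return c
def world(c,u,v,z=None,plane=None):
    f=240/np.tan(np.radians(float(c['vfov']))/2); T=np.array(c['cam_to_world'])
    d=np.array([(u-c['cx'])/f,(v-c['cy'])/f,1.])
    if plane is not None:
        D=T[:3,:3]@d; s=(plane-T[2,3])/D[2]; return T[:3,3]+s*D
    if z is None: z=np.median(c['range_z'][int(v)-1:int(v)+2,int(u)-1:int(u)+2])
    return (T@np.append(d*z,1))[:3]
E
python3 - <<'E'
from h import *
s=manip.read_state();print(s)
shot('top','top1');shot('scene','sc1')
E
```

```text
{'clock': 0.0, 'joints': array([ 1.17438177e+00,  3.00517552e-01,  1.52158409e+00, -1.64667365e-05,
        1.32070472e+00, -6.66031325e-02]), 'qd': array([ 2.23835080e-04,  1.69743128e-03,  3.42322101e-05, -6.18729543e-04,
       -2.05778558e-04, -1.09709664e-03]), 'effort': array([-1.30981261e-03, -5.31808913e+01, -3.52732694e+01,  7.07975356e-02,
        2.44443468e-02, -5.80396181e-05]), 'eef_pos': array([178.03081321, 520.10736129, 204.85957953]), 'eef_rot': array([-3.14038057e+00, -6.48630143e-05,  2.81178528e+00]), 'wrist_force': array([-0.24799214, -1.31922528,  0.68070507]), 'moment': array([-0.0425872 ,  0.07993757,  0.0064957 ]), 'finger_force': 0.0, 'finger_gap': 94.0618897132143}
```

View pics/top1.png

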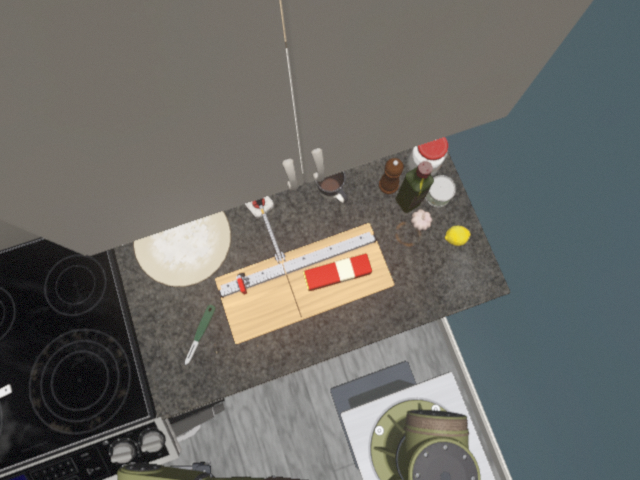

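View pics/sc1.png

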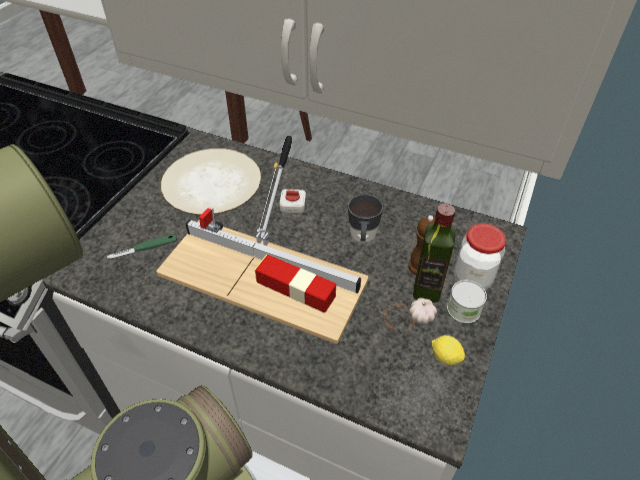

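The top view shows the board, with corners near (217,275), (374,227), (393,291) and (237,341). The raised flag is at about (242,284), and the cheese is at about (338,272) with its yellow end to the left. I'll enlarge the crops to read positions.

Run:
```python
from h import *
i=cv2.imread('pics/top1.png')[215:350,205:405]; cv2.imwrite('pics/c1.png',cv2.resize(i,None,fx=4,fy=4,interpolation=cv2.INTER_CUBIC))
c=np.load('top1.npz')
for p in [(217,275),(374,227),(393,291),(237,341)]: print(p,world(c,*p,plane=25).round())
for p in [(242,284),(338,272),(338,160),(260,203)]: print(p,world(c,*p).round())
print(c['cam_to_world'].round(2),c['vfov'])
```

```text
(217, 275) [606. 358.  25.]
(374, 227) [589. -99.  25.]
(393, 291) [403. -84.  25.]
(237, 341) [417. 359.  25.]
(242, 284) [540. 289. 128.]
(338, 272) [495.  44.  75.]
(338, 160) [634.   4. 499.]
(260, 203) [709. 178. 188.]
[[-3.30000e-01 -9.20000e-01  2.20000e-01  2.98660e+02]
 [-9.40000e-01  3.30000e-01 -8.00000e-02  1.45910e+02]
 [-0.00000e+00 -2.40000e-01 -9.70000e-01  1.37903e+03]
 [ 0.00000e+00  0.00000e+00  0.00000e+00  1.00000e+00]] 51.72969659713962
```

View pics/c1.png

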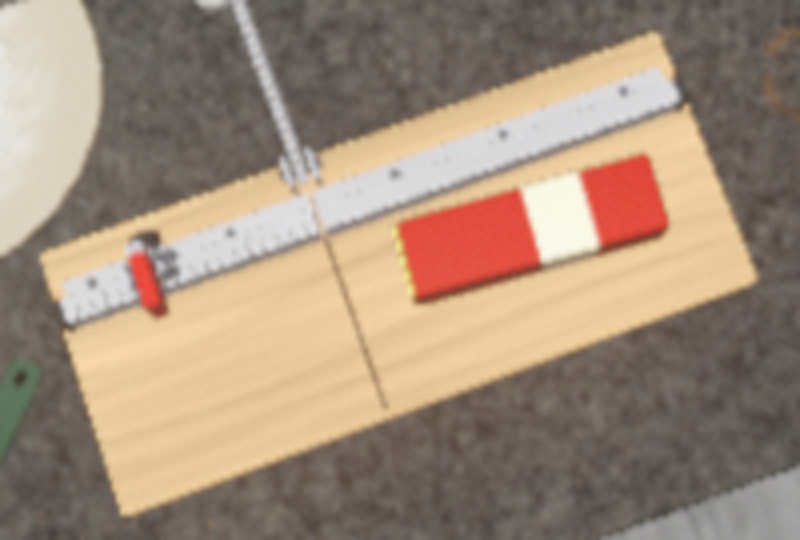

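Run:
```python
from h import *
c=np.load('top1.npz')
P=lambda a,b,z:world(c,a/4+205-.4,b/4+215-.4,plane=z)
B=np.array([P(*p,25) for p in [(41,255),(657,33),(755,280),(122,515)]]);print(B.round(1))
o=B.mean(0); d=(B[0]-B[1])+(B[3]-B[2]); yaw=np.arctan2(-d[0],d[1]); 
e=(B[0]-B[3])+(B[1]-B[2]); yaw2=np.arctan2(e[1],e[0]); print(o,yaw,yaw2)
R=lambda y:np.array([[np.cos(y),-np.sin(y)],[np.sin(y),np.cos(y)]])
loc=lambda p:(R(yaw).T@(p[:2]-o[:2])).round(1)
for p in [(66,318),(682,100)]: print('fence top front',P(*p,63).round(1),loc(P(*p,63)))
C=np.array([P(*p,75) for p in [(399,224),(648,154),(665,228),(415,295)]])
print('cheese',C.round(1),C.mean(0), [loc(p) for p in C])
d=(C[0]-C[1])+(C[3]-C[2]);print(np.arctan2(-d[0],d[1]))
# red flag points from depth
f=c['frame'].astype(int);m=(f[...,0]>130)&(f[...,1]<80)&(f[...,2]<80);m[:, 270:]=0;m[:265]=0;m[300:]=0
v,u=np.nonzero(m);W=np.array([world(c,a,b) for a,b in zip(u,v)]);
for w in W: print(w.round(), loc(w))
```

```text
[[599.5 366.4  25. ]
 [605.7 -90.1  25. ]
 [418.7 -91.3  25. ]
 [413.  365.2  25. ]]
[509.22148562 137.55851608  25.        ] 0.01300406091903998 0.006632247503066306
fence top front [544.9 356.6  63. ] [ 38.5 218.5]
fence top front [547.  -82.8  63. ] [  34.9 -220.8]
cheese [[528.5 127.3  75. ]
 [517.6 -45.9  75. ]
 [466.7 -38.8  75. ]
 [480.1 132.7  75. ]] [498.22300219  43.84244699  75.        ] [array([ 19.2, -10.5]), array([   6. , -183.5]), array([ -44.8, -175.8]), array([-29.2,  -4.4])]
-0.07040491388800843
[553. 290. 129.] [ 46.1 151.4]
[553. 288. 124.] [ 46.2 149.5]
[551. 293. 131.] [ 44.2 154.4]
[551. 290. 130.] [ 43.5 152.1]
[550. 288. 129.] [ 42.9 149.9]
[549. 293. 131.] [ 41.7 155.2]
[548. 291. 130.] [ 41.  152.9]
[548. 289. 129.] [ 40.4 150.7]
[548. 287. 125.] [ 40.3 148.7]
[547. 294. 130.] [ 39.5 156.1]
[546. 292. 129.] [ 38.7 153.7]
[545. 290. 128.] [ 38.  151.5]
[545. 288. 125.] [ 37.8 149.5]
[544. 295. 130.] [ 37.1 156.9]
[543. 293. 130.] [ 36.2 154.5]
[543. 290. 129.] [ 35.4 152.2]
[542. 288. 126.] [ 35.1 150.1]
[541. 293. 130.] [ 33.6 155.2]
[540. 291. 130.] [ 32.
[... 420 characters left out ...]
8. 130.] [ 23.8 150.5]
[531. 287. 125.] [ 23.9 148.7]
[530. 294. 132.] [ 22.7 155.8]
[529. 291. 132.] [ 21.9 153.4]
[528. 289. 132.] [ 21. 151.]
[528. 287. 127.] [ 21.1 149.2]
[528. 294. 132.] [ 20.4 156.6]
[527. 292. 132.] [ 19.5 154.2]
[526. 290. 132.] [ 18.6 151.8]
[525. 287. 131.] [ 17.9 149.6]
[527. 286. 119.] [ 19.2 148.5]
[524. 293. 132.] [ 17.1 155. ]
[524. 290. 131.] [ 16.4 152.7]
[523. 288. 130.] [ 15.6 150.4]
[524. 287. 118.] [ 16.9 149.4]
[522. 294. 130.] [ 15. 156.]
[521. 291. 130.] [ 14.2 153.7]
[522. 290. 120.] [ 15.  152.3]
[522. 288. 117.] [ 14.6 150.2]
[521. 293. 120.] [ 13.5 155.6]
[520. 291. 117.] [ 13.2 153.5]
[521. 290. 109.] [ 13.7 152. ]
[520. 293. 108.] [ 12.3 155.3]
```

Run:
```python
from h import *
for t in ['top1','sc1']:
    c=np.load(t+'.npz');T=c['cam_to_world'];f=240/np.tan(np.radians(float(c['vfov']))/2)
    v,u=np.mgrid[0:480,0:640];z=c['range_z'];P=np.stack([(u-c['cx'])/f*z,(v-c['cy'])/f*z,z],-1)@T[:3,:3].T+T[:3,3]
    P=P[z>0]
    for lo in range(150,1000,100):
        m=(P[:,2]>lo)&(P[:,2]<lo+100)&(P[:,0]>350)
        if m.any(): print(t,lo,P[m].min(0).round(),P[m].max(0).round(),m.sum())
```

```text
top1 150 [ 350. -403.  150.] [734. 187. 250.] 3397
top1 250 [ 350. -402.  250.] [ 697. -206.  350.] 3191
top1 350 [ 350. -402.  350.] [945. 544. 450.] 4762
top1 450 [ 350. -402.  450.] [657. 615. 550.] 13686
top1 550 [ 350. -402.  550.] [657. 611. 650.] 19951
top1 650 [ 383. -402.  650.] [656. 550. 750.] 24132
top1 750 [ 513. -403.  750.] [765. 489. 850.] 25393
top1 850 [ 630. -199.  850.] [646. 424. 950.] 24212
top1 950 [631.  43. 950.] [ 642.  360. 1050.] 15027
sc1 150 [ 350. -400.  150.] [965. 188. 250.] 2812
sc1 250 [ 350. -400.  250.] [ 830. -208.  350.] 1598
sc1 350 [ 350. -400.  350.] [830. 996. 450.] 11864
sc1 450 [ 350. -400.  450.] [678. 545. 550.] 26030
sc1 550 [ 350. -400.  550.] [677. 479. 650.] 25164
sc1 650 [ 350. -400.  650.] [676. -78. 735.] 7543
```

Emit:
{"api": "servo_tool", "payload": {"motion": [[[0.1,-0.1,0.1,0,0,0.05,1],[0.2,-0.2,0.1,0,0,0.106,1],[0.3,-0.3,0.1,0,0,0.106,1],[0.4,-0.4,0.1,0,0,0.106,1],[0.5,-0.46,0.1,0,0,0.106,1],[0.5,-0.46,0.1,0,0,0.106,1],[0.5,-0.46,0.1,0,0,0.106,1],[0.5,-0.46,0.1,0,0,0.106,1]]]}}

```text
clock: 0.9
eef_pos: [431.1, 287.1, 255.1]
eef_rot: [-3.141, -0.0, 3.14]
wrist_force: [0.3, 0.5, -0.3]
finger_gap: 33.1
finger_force: 0.0
```

Run:
```python
from h import *
c=shot('scene','sc2');T=c['cam_to_world'];f=240/np.tan(np.radians(float(c['vfov']))/2)
v,u=np.mgrid[0:480,0:640];z=c['range_z'];P=np.stack([(u-c['cx'])/f*z,(v-c['cy'])/f*z,z],-1)@T[:3,:3].T+T[:3,3]
P=P[z>0]
for lo in range(340,520,20):
    m=(P[:,2]>lo)&(P[:,2]<lo+20)&(P[:,0]>580)&(P[:,0]<750)&(P[:,1]<500)
    if m.any(): print(lo,P[m].min(0).round(),P[m].max(0).round(),m.sum())
```

```text
340 [ 580. -400.  340.] [ 710. -399.  360.] 74
360 [ 581. -400.  360.] [ 685. -399.  380.] 62
380 [ 582. -400.  380.] [675. 399. 400.] 1532
400 [ 582. -400.  400.] [675. 499. 420.] 3617
420 [ 581. -400.  420.] [676. 500. 440.] 1313
440 [ 581. -400.  440.] [678. 500. 460.] 4281
460 [ 581. -400.  460.] [677. 499. 480.] 4451
480 [ 580. -400.  480.] [675. 500. 500.] 4736
500 [ 580. -400.  500.] [678. 500. 520.] 4983
```

View pics/sc2.png

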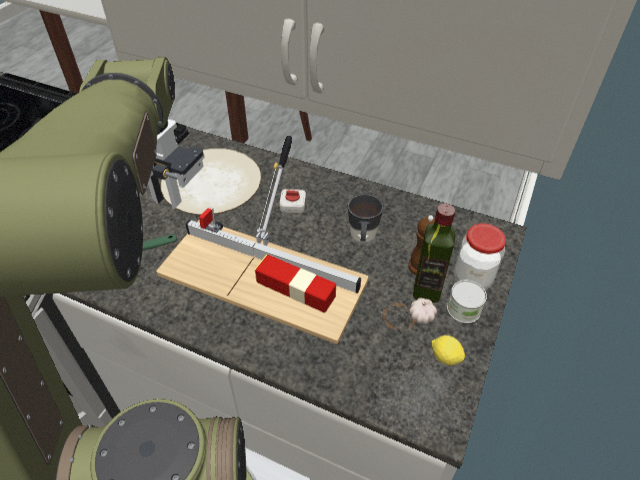

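The arm is left of the board, and the flag at (207,217) is clear. The cabinet's lower edge is near z 400. I'll check how far the wrist sticks out relative to the TCP.

Run:
```python
from h import *
for t in ['sc2','top2']:
    c=np.load('sc2.npz') if t=='sc2' else shot('top','top2')
    T=c['cam_to_world'];f=240/np.tan(np.radians(float(c['vfov']))/2)
    v,u=np.mgrid[0:480,0:640];z=c['range_z'];P=np.stack([(u-c['cx'])/f*z,(v-c['cy'])/f*z,z],-1)@T[:3,:3].T+T[:3,3]
    for lo in range(260,760,50):
        m=(z>0)&(P[...,2]>lo)&(P[...,2]<lo+50)&(abs(P[...,1]-287)<140)&(P[...,0]>300)&(P[...,0]<590)
        if m.any(): print(t,lo,P[m].min(0).round(),P[m].max(0).round(),m.sum())
    m=(abs(P[...,1]-290)<80)&(P[...,0]>600)&(P[...,0]<700)&(P[...,2]>370)&(z>0)
    if m.any(): print('cab',P[m].min(0).round(),P[m].max(0).round())
```

```text
sc2 260 [417. 256. 260.] [439. 318. 310.] 403
sc2 310 [395. 205. 310.] [461. 310. 360.] 261
sc2 360 [393. 196. 360.] [462. 276. 410.] 1409
sc2 410 [402. 244. 410.] [465. 264. 453.] 441
sc2 460 [347. 186. 490.] [468. 240. 510.] 107
sc2 510 [304. 148. 510.] [485. 335. 560.] 1162
sc2 560 [300. 147. 560.] [469. 340. 610.] 2302
sc2 610 [300. 174. 610.] [304. 219. 612.] 20
cab [624. 210. 389.] [656. 370. 598.]
top2 310 [398. 269. 358.] [398. 311. 360.] 2
top2 360 [397. 201. 360.] [466. 378. 409.] 606
top2 410 [394. 249. 410.] [463. 300. 455.] 219
top2 460 [358. 200. 463.] [478. 308. 509.] 110
top2 510 [301. 173. 510.] [489. 354. 560.] 1879
top2 560 [300. 147. 560.] [475. 344. 610.] 5197
top2 610 [300. 167. 610.] [309. 229. 614.] 93
cab [631. 210. 433.] [ 635.  370. 1054.]
```

Emit:
{"api": "servo_tool", "payload": {"motion": [[[0.06,0,0,0,0,0,1],[0.12,0,0,0,-0.0318,0,1],[0.18,0,0,0,-0.0637,0,1],[0.26,0,0,0,-0.0637,0,1],[0.304,0,-0.08,0,-0.0637,0,1],[0.304,0,-0.16,0,-0.0637,0,1],[0.304,0,-0.2,0,-0.0637,0,1],[0.304,0,-0.2,0,-0.0637,0,1],[0.304,0,-0.2,0,-0.0637,0,1]]]}}

```text
clock: 1.9
eef_pos: [579.7, 291.6, 156.5]
eef_rot: [-3.141, 0.201, -3.137]
wrist_force: [0.8, 0.0, 1.1]
finger_gap: 0.2
finger_force: 0.0
```

Run:
```python
from h import *
c=shot('scene','sc3'); print(manip.read_state()['eef_pos'],manip.read_state()['finger_gap'])
i=c['frame'][130:290,110:310,::-1]; cv2.imwrite('pics/c3.png',cv2.resize(i,None,fx=3.5,fy=3.5,interpolation=cv2.INTER_CUBIC))
```

```text
[580.13847052 291.51765827 157.31840158] 0.37145971548534795
```

View pics/c3.png

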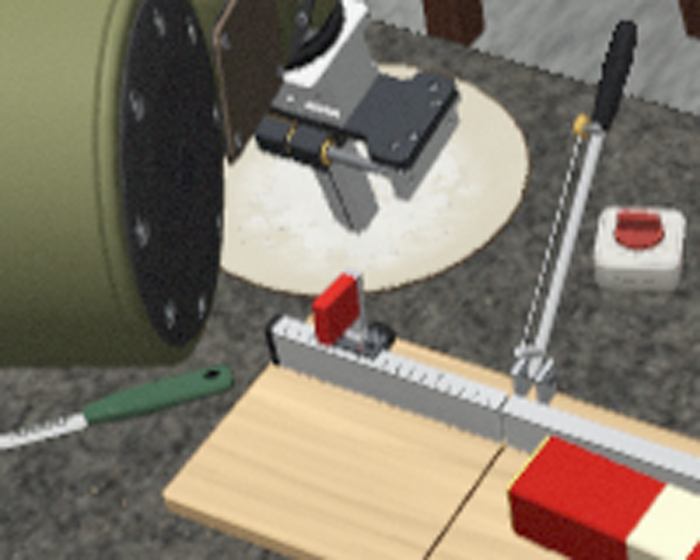

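Emit:
{"api": "servo_tool", "payload": {"motion": [[[0,-0.002,-0.04,0,0,0,1],[0,-0.002,-0.076,0,0,0,1],[0,-0.002,-0.076,0,0,0,1],[-0.016,-0.002,-0.076,0,0,0,1],[-0.03,-0.002,-0.076,0,0,0,1],[-0.03,-0.002,-0.076,0,0,0,1]]]}}

```text
clock: 2.55
eef_pos: [564.8, 289.8, 119.1]
eef_rot: [3.141, 0.202, -3.138]
wrist_force: [-0.7, -0.1, 0.9]
finger_gap: 0.4
finger_force: 0.0
```

Emit:
{"api": "servo_tool", "payload": {"motion": [[[-0.015,0,-0.002,0,0,0,1],[-0.03,0,-0.006,0,0,0,1],[-0.044,0,-0.011,0,0,0,1],[-0.056,0,-0.018,0,0,0,1],[-0.065,0,-0.025,0,0,0,1],[-0.072,0,-0.032,0,0,0,1],[-0.078,0,-0.04,0,0,0,1],[-0.084,0,-0.05,0,0,0,1],[-0.084,0,-0.05,0,0,0,1]]]}}

```text
clock: 3.45
eef_pos: [522.4, 289.2, 91.5]
eef_rot: [-3.14, 0.199, -3.138]
wrist_force: [0.3, -0.0, 0.6]
finger_gap: 0.3
finger_force: 0.1
```

Emit:
{"api": "servo_tool", "payload": {"motion": [[[-0.003,0,-0.008,0,0,0,1],[-0.006,0,-0.016,0,0,0,1],[-0.008,0,-0.022,0,0,0,1],[-0.008,0,-0.026,0,0,0,1],[-0.008,0,-0.028,0,0,0,1],[-0.008,0,-0.028,0,0,0,1]]]}}

```text
clock: 4.05
eef_pos: [519.4, 289.5, 80.2]
eef_rot: [-3.141, 0.202, -3.138]
wrist_force: [-8.0, -4.8, 21.0]
finger_gap: 0.4
finger_force: 10.7
```

Emit:
{"api": "servo_tool", "payload": {"motion": [[[0,0,0.06,0,0,0,1],[0,0,0.16,0,0,0,1],[-0.04,-0.06,0.2,0,0.03,0,0.5],[-0.1,-0.14,0.2,0,0.0637,0,0],[-0.158,-0.22,0.2,0,0.0637,0,0],[-0.158,-0.31,0.2,0,0.0637,0,0],[-0.158,-0.4,0.2,0,0.0637,0,0],[-0.158,-0.49,0.2,0,0.0637,0,0],[-0.158,-0.49,0.2,0,0.0637,0,0]]]}}

```text
clock: 4.95
eef_pos: [439.8, 40.6, 178.2]
eef_rot: [-3.141, -0.001, 3.14]
wrist_force: [-0.6, 0.3, -0.2]
finger_gap: 53.3
finger_force: 0.0
```

Run:
```python
from h import *
c=shot('scene','sc4'); s=manip.read_state();print(s['eef_pos'],s['eef_rot'],s['finger_gap'])
cv2.imwrite('pics/c4.png',cv2.resize(c['frame'][150:350,110:400,::-1],None,fx=2.7,fy=2.7,interpolation=cv2.INTER_CUBIC))
```

```text
[439.89569771  42.62065045 178.25013252] [ 3.14151617e+00 -5.35179464e-04  3.14087623e+00] 56.84701743243022
```

View pics/c4.png

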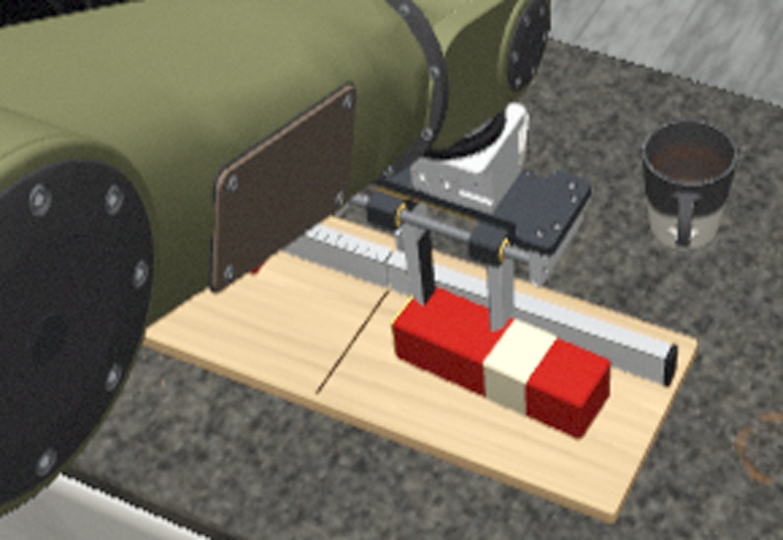

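The arm hides the flag in this view. I'll check it with the top camera's depth, and fit the fence line as well.

Run:
```python
from h import *
c=shot('top','top4')
def cloud(c):
    T=c['cam_to_world'];f=240/np.tan(np.radians(float(c['vfov']))/2)
    v,u=np.mgrid[0:480,0:640];z=c['range_z'];P=np.stack([(u-c['cx'])/f*z,(v-c['cy'])/f*z,z],-1)@T[:3,:3].T+T[:3,3]
    return P[z>0],c['frame'][z>0]
P,F=cloud(c)
m=(abs(P[:,1]-290)<7)&(P[:,0]>490)&(P[:,0]<575)
for p,q in zip(P[m],F[m]): 
    if p[2]>35: print(p.round(),q,end='; ')
P,F=cloud(np.load('top1.npz'))
m=(P[:,2]>58)&(P[:,2]<68)&(P[:,0]>530)&(P[:,0]<575)&(P[:,1]>-75)&(P[:,1]<250)
for a,b in[(-75,100),(100,250),(-75,250)]:
    k=m&(P[:,1]>a)&(P[:,1]<b);print(np.polyfit(P[k,1],P[k,0],1))
```

```text
[574. 292.  61.] [107  98  96]; [574. 288.  52.] [109  99  99]; [574. 286.  47.] [136 126 123]; [573. 296.  58.] [110 102  99]; [573. 294.  55.] [159 156 160]; [571. 291.  59.] [177 175 180]; [571. 289.  53.] [151 149 151]; [571. 295.  51.] [172 171 175]; [566. 291.  69.] [183 183 188]; [565. 288.  73.] [161 158 163]; [564. 285.  71.] [148 145 147]; [565. 296.  71.] [152 148 149]; [565. 294.  67.] [154 151 155]; [562. 291.  76.] [165 162 166]; [560. 287.  84.] [174 172 176]; [561. 286.  72.] [152 148 151]; [560. 296.  83.] [172 170 173]; [560. 294.  78.] [181 179 184]; [559. 291.  79.] [190 188 193]; [558. 288.  81.] [201 200 205]; [557. 286.  79.] [195 192 195]; [556. 283.  82.] [165 162 165]; [557. 294.  82.] [206 204 209]; [557. 292.  78.] [208 207 212]; [555. 289.  83.] [210 209 214]; [555. 287.  80.] [209 207 212]; [554. 284.  81.] [196 194 197]; [555. 295.  81.] [209 207 213]; [554. 293.  78.] [209 208 213]; [553. 290.  78.] [210 209 214]; [552. 287.  83.] [206 204 208]; [552. 285.  77.] [185 183 186]; [551. 295.  86.] [207 207 212]; [551. 293.  79.] [208 207 211]; [551. 291.  
[... 3069 characters left out ...]
.  77.] [193 190 195]; [505. 287.  75.] [162 150 151]; [507. 286.  56.] [154 114  98]; [505. 297.  81.] [212 200 193]; [504. 294.  79.] [198 195 198]; [504. 292.  78.] [204 202 206]; [502. 289.  81.] [199 195 198]; [502. 287.  75.] [166 151 150]; [504. 286.  62.] [145 102  90]; [506. 286.  38.] [196 152 113]; [503. 296.  72.] [201 189 185]; [502. 293.  74.] [188 179 180]; [502. 292.  66.] [172 158 157]; [503. 290.  57.] [147 114 110]; [503. 289.  49.] [141  86  71]; [503. 287.  40.] [187 138 106]; [503. 297.  52.] [184 148 124]; [502. 295.  48.] [156 113  93]; [502. 292.  45.] [157 102  82]; [-1.56384150e-02  5.55323463e+02]
[-9.06947005e-03  5.54541591e+02]
[-1.32461109e-02  5.55285027e+02]
```

Emit:
{"api": "servo_tool", "payload": {"motion": [[[0,0,-0.1,0,0,0.004,0],[0,0,-0.19,0,0,0.004,0],[0,0,-0.27,0,0,0.004,0],[0,0,-0.27,0,0,0.004,0],[0.02,0,-0.27,0,0,0.004,0],[0.035,0,-0.27,0,0,0.004,0],[0.05,0,-0.27,0,0,0.004,0],[0.065,0,-0.27,0,0,0.004,0],[0.076,0,-0.27,0,0,0.004,0],[0.076,0,-0.27,0,0,0.004,0]]]}}

```text
clock: 6.05
eef_pos: [479.0, 44.3, 43.8]
eef_rot: [-3.142, 0.001, -3.126]
wrist_force: [-0.1, -0.5, 0.6]
finger_gap: 94.2
finger_force: 0.0
```

Emit:
{"api": "servo_tool", "payload": {"motion": [[[0.004,0,0,0,0,0,0],[0.008,0,0,0,0,0,0],[0.01,0,0,0,0,0,0],[0.01,0,0,0,0,0,0]]]}}

```text
clock: 6.45
eef_pos: [481.8, 44.3, 43.1]
eef_rot: [3.141, -0.003, -3.127]
wrist_force: [-9.9, -0.3, 5.7]
finger_gap: 93.7
finger_force: 4.6
```

Emit:
{"api": "servo_tool", "payload": {"motion": [[[-0.04,0,0,0,0,0,0],[-0.08,0,0.06,0,0,0,0.79],[-0.08,0,0.16,0,0,0,0.79],[-0.08,0,0.26,0,0,0,0.79],[-0.08,0,0.26,0,0,-0.1,0.79],[-0.08,0,0.26,0,0,-0.2,0.79],[-0.08,0,0.26,0,0,-0.3,0.79],[-0.08,0,0.26,0,0,-0.4,0.79],[-0.08,0,0.26,0,0,-0.5,0.79],[-0.08,0,0.26,0,0,-0.5,0.79]]]}}

```text
clock: 7.45
eef_pos: [443.2, 44.3, 173.5]
eef_rot: [3.141, 0.0, 2.251]
wrist_force: [-0.4, 0.4, -0.3]
finger_gap: 25.1
finger_force: 0.0
```

Run:
```python
from h import *
c=shot('top','top5'); s=manip.read_state();print(s['eef_pos'],s['eef_rot'],s['finger_gap'])
cv2.imwrite('pics/c5.png',cv2.resize(c['frame'][150:350,200:480,::-1],None,fx=2.8,fy=2.8,interpolation=cv2.INTER_CUBIC))
c=np.load('top1.npz');T=c['cam_to_world'];f=240/np.tan(np.radians(float(c['vfov']))/2)
v,u=np.mgrid[0:480,0:640];z=c['range_z'];P=np.stack([(u-c['cx'])/f*z,(v-c['cy'])/f*z,z],-1)@T[:3,:3].T+T[:3,3]
P=P[z>0];m=(P[:,2]>110)&(P[:,2]<280)&(P[:,0]>400)&(P[:,0]<900)&(P[:,1]>-300)&(P[:,1]<50)
q=P[m];k=np.unique((q[:,:2]//20*20).astype(int),axis=0);print(k.tolist())
```

```text
[443.16508298  44.35472882 173.51710755] [3.14134012e+00 1.47489508e-04 2.24134317e+00] 21.984955597120447
[[600, -260], [600, -240], [600, -220], [600, -200], [620, -260], [620, -240], [620, -220], [620, -200], [640, -240], [640, -220], [640, -200], [660, -240], [660, -220], [660, -200], [680, -300], [680, -220], [680, -200], [680, -180], [700, -300], [700, -280], [700, -220], [700, -200], [700, -180], [720, -300], [720, -280], [720, -220], [720, -200], [720, -180], [740, -300], [740, -280]]
```

View pics/c5.png

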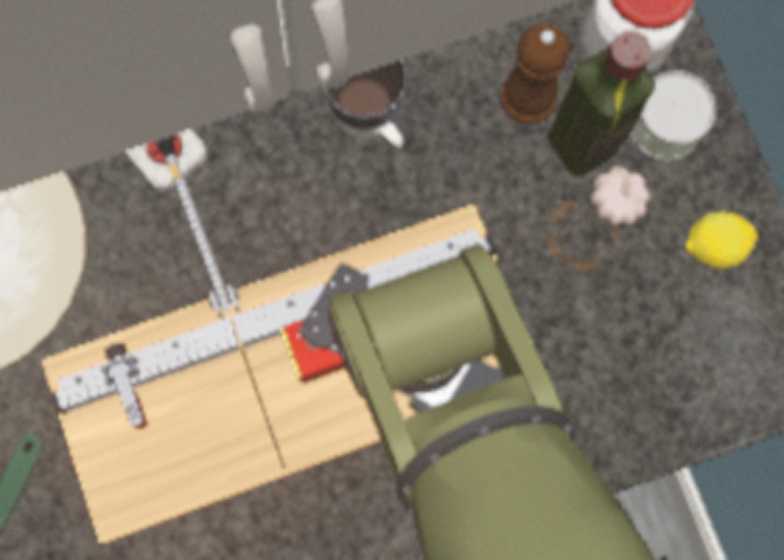

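Emit:
{"api": "servo_tool", "payload": {"motion": [[[0,-0.08,0,0,0,-0.05,0.79],[0,-0.16,0,0,0,-0.1,0.79],[0.05,-0.26,0,0,0,-0.15,0.79],[0.1,-0.26,0,0,0,-0.209,0.79],[0.15,-0.26,0,0,0,-0.209,0.79],[0.15,-0.26,0,0,0,-0.209,0.79],[0.15,-0.26,0,0,0,-0.209,0.79]]]}}

```text
clock: 8.2
eef_pos: [517.8, -85.6, 173.0]
eef_rot: [-3.141, -0.0, 1.604]
wrist_force: [-0.4, 0.0, 0.2]
finger_gap: 19.6
finger_force: 0.0
```

Emit:
{"api": "servo_tool", "payload": {"motion": [[[0,0,-0.08,0,0,0,0.79],[0,0,-0.16,0,0,0,0.79],[0,0,-0.24,0,0,0,0.79],[0,0,-0.256,0,0,0,0.79],[0,0,-0.256,0,0,0,0.79],[0,0,-0.256,0,0,0,0.79]]]}}

```text
clock: 8.8
eef_pos: [518.9, -85.8, 47.5]
eef_rot: [3.139, 0.001, 1.602]
wrist_force: [0.1, 0.9, 0.0]
finger_gap: 19.5
finger_force: 0.0
```

Emit:
{"api": "servo_tool", "payload": {"motion": [[[0,0.04,0,0,0,-0.0064,0.79],[0,0.06,0,0,0,-0.0064,0.79],[0,0.08,0,0,0,-0.0064,0.79],[-0.001,0.1,0,0,0,-0.0064,0.79],[-0.001,0.125,0,0,0,-0.0064,0.79],[-0.002,0.15,0,0,0,-0.0064,0.79],[-0.002,0.175,0,0,0,-0.0064,0.79],[-0.002,0.2,0,0,0,-0.0064,0.79],[-0.003,0.22,0,0,0,-0.0064,0.79],[-0.003,0.22,0,0,0,-0.0064,0.79]]]}}

```text
clock: 9.8
eef_pos: [516.4, 25.7, 45.3]
eef_rot: [-3.141, -0.0, 1.582]
wrist_force: [-0.2, -0.3, 0.3]
finger_gap: 19.6
finger_force: 0.0
```

Emit:
{"api": "servo_tool", "payload": {"motion": [[[0,0.02,0,0,0,0,0.79],[-0.001,0.04,0,0,0,0,0.79],[-0.001,0.06,0,0,0,0,0.79],[-0.001,0.08,0,0,0,0,0.79],[-0.002,0.096,0,0,0,0,0.79],[-0.002,0.106,0,0,0,0,0.79],[-0.002,0.11,0,0,0,0,0.79],[-0.002,0.11,0,0,0,0,0.79]]]}}

```text
clock: 10.6
eef_pos: [515.6, 79.6, 45.5]
eef_rot: [3.142, -0.0, 1.581]
wrist_force: [0.0, -0.5, -0.2]
finger_gap: 19.7
finger_force: 0.0
```

Run:
```python
from h import *
c=shot('top','top6'); s=manip.read_state();print(s['eef_pos'],s['eef_rot'],s['wrist_force'])
cv2.imwrite('pics/c6.png',cv2.resize(c['frame'][215:350,205:405,::-1],None,fx=4,fy=4,interpolation=cv2.INTER_CUBIC))
```

```text
[515.63207898  79.40021937  45.45588087] [ 3.14156048e+00 -1.53954336e-04  1.58072063e+00] [ 0.09347781 -0.35475239  0.02893732]
```

View pics/c6.png

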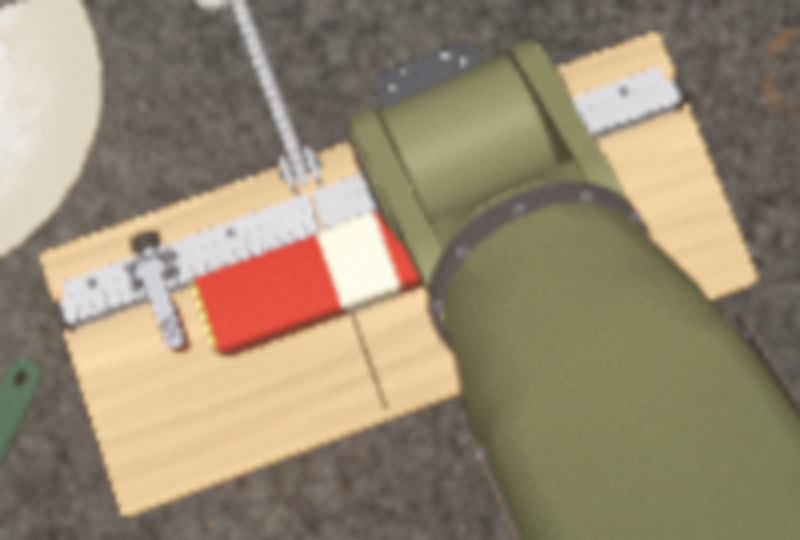

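The cheese is flush along the fence, and its yellow end at crop (205,315) is about 16 mm short of the lowered stop at (165,310). I'll creep in.

Emit:
{"api": "servo_tool", "payload": {"motion": [[[0,0.008,0,0,0,0,0.79],[0,0.016,0,0,0,0,0.79],[0,0.02,0,0,0,0,0.79],[0,0.024,0,0,0,0,0.79],[0,0.026,0,0,0,0,0.79],[0,0.026,0,0,0,0,0.79]]]}}

```text
clock: 11.25
eef_pos: [515.6, 92.6, 45.5]
eef_rot: [3.142, -0.0, 1.581]
wrist_force: [0.3, -0.5, 0.2]
finger_gap: 19.8
finger_force: 0.0
```

Emit:
{"api": "servo_tool", "payload": {"motion": [[[0,0.001,0,0,0,0,0.79],[0,0.002,0,0,0,0,0.79],[0,0.003,0,0,0,0,0.79],[0,0.003,0,0,0,0,0.79]]]}}

```text
clock: 11.65
eef_pos: [515.6, 93.9, 45.4]
eef_rot: [-3.141, -0.0, 1.581]
wrist_force: [0.5, -0.6, -0.0]
finger_gap: 20.1
finger_force: 0.6
```

Emit:
{"api": "servo_tool", "payload": {"motion": [[[0,0.001,0,0,0,0,0.79],[0,0.002,0,0,0,0,0.79],[0,0.003,0,0,0,0,0.79],[0,0.003,0,0,0,0,0.79]]]}}

```text
clock: 12.05
eef_pos: [515.6, 95.4, 45.5]
eef_rot: [3.142, -0.0, 1.581]
wrist_force: [0.0, -0.5, -0.2]
finger_gap: 19.9
finger_force: 0.6
```

```bash
python3 -c "
from h import *
print(manip.read_state())"
```

```text
{'clock': 12.05, 'joints': array([1.13116983e-01, 4.36681527e-01, 1.74301269e+00, 1.01779322e-05,
       9.61885944e-01, 1.03142890e-01]), 'qd': array([-0.00248987,  0.00232658,  0.00201747,  0.00179839, -0.00054515,
       -0.00259344]), 'effort': array([ 6.61923643e-01, -5.42433035e+01, -2.86975569e+01,  2.96061700e-01,
       -6.46784232e-03,  1.47271925e-02]), 'eef_pos': array([515.61921677,  95.41302167,  45.45493983]), 'eef_rot': array([ 3.14158109e+00, -9.59023232e-06,  1.58076460e+00]), 'wrist_force': array([ 0.0409458 , -0.51434568, -0.23983337]), 'moment': array([-0.29079216,  0.01034723,  0.02322888]), 'finger_force': 0.6150630209594965, 'finger_gap': 19.931097155047908}
```

Emit:
{"api": "servo_tool", "payload": {"motion": [[[0,0.001,0,0,0,0,0.79],[0,0.002,0,0,0,0,0.79],[0,0.002,0,0,0,0,0.79]]]}}

```text
clock: 12.35
eef_pos: [515.6, 95.6, 45.4]
eef_rot: [-3.141, 0.001, 1.581]
wrist_force: [-0.0, -8.1, 0.3]
finger_gap: 19.9
finger_force: 4.1
```

Emit:
{"api": "servo_tool", "payload": {"motion": [[[0,0.001,0,0,0,0,0.79],[0,0.001,0,0,0,0,0.79]]]}}

```text
clock: 12.55
eef_pos: [515.6, 95.7, 45.5]
eef_rot: [-3.141, 0.002, 1.581]
wrist_force: [-0.3, -11.1, 1.6]
finger_gap: 19.5
finger_force: 6.0
```

Emit:
{"api": "servo_tool", "payload": {"motion": [[[0,0.001,0,0,0,0,0.79],[0,0.001,0,0,0,0,0.79]]]}}

```text
clock: 12.75
eef_pos: [515.6, 95.8, 45.4]
eef_rot: [-3.141, 0.002, 1.581]
wrist_force: [0.3, -16.0, 2.2]
finger_gap: 19.8
finger_force: 7.8
```

Emit:
{"api": "servo_tool", "payload": {"motion": [[[0,-0.002,0,0,0,0,0.79],[0,-0.004,0,0,0,0,0.79],[0,-0.03,0,0,0,0,0.79],[0,-0.08,0.0,0,0,0,0.79],[0,-0.12,0.08,0,0,0,0.79],[0,-0.16,0.18,0,0,0,0.79],[-0.1,-0.26,0.22,0,0,0,0.79],[-0.2,-0.36,0.22,0,0,0,0.79],[-0.2,-0.36,0.22,0,0,0,0.79]]]}}

```text
clock: 13.65
eef_pos: [414.0, -84.0, 155.9]
eef_rot: [3.141, 0.0, 1.581]
wrist_force: [0.7, -0.5, 0.4]
finger_gap: 19.9
finger_force: 0.0
```

Run:
```python
from h import *
c=shot('top','top7'); s=manip.read_state();print(s['eef_pos'],s['wrist_force'])
cv2.imwrite('pics/c7.png',cv2.resize(c['frame'][225:325,205:355,::-1],None,fx=5.3,fy=5.3,interpolation=cv2.INTER_CUBIC))
```

```text
[411.01037948 -86.85624483 156.05572595] [ 1.2751774  -0.52724284  0.72797026]
```

View pics/c7.png

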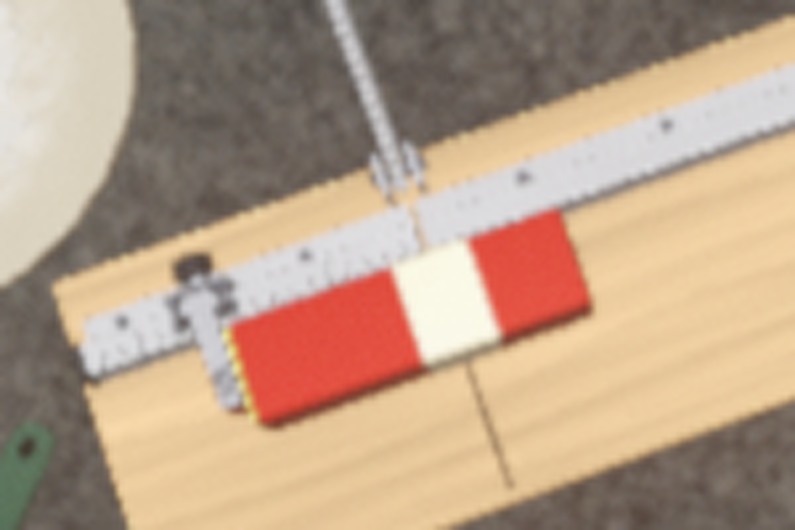

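The cheese end at crop (235,370) sits against the stop arm. I'll check the gap to the fence and the angle numerically.

Run:
```python
from h import *
c=np.load('top7.npz')
P=lambda a,b,z:world(c,a/5.3+205-.4,b/5.3+225-.4,plane=z)
C=[P(*p,75) for p in [(230,325),(560,211),(592,305),(265,422)]]
for p in C: print(p.round(1),'fence face x there',round(547.3-.0132*p[1],1))
f=c['frame'].astype(int);T=c['cam_to_world'];z=c['range_z'];F=240/np.tan(np.radians(float(c['vfov']))/2)
v,u=np.mgrid[0:480,0:640];W=np.stack([(u-c['cx'])/F*z,(v-c['cy'])/F*z,z],-1)@T[:3,:3].T+T[:3,3]
m=(z>0)&(W[...,2]>68)&(W[...,2]<82)&(W[...,1]>100)&(W[...,1]<284)&(W[...,0]>470)&(W[...,0]<560)
q=W[m];print(q.mean(0));
for k in np.arange(110,280,20):
    s=q[abs(q[:,1]-k)<10]; print(k,s[:,0].min().round(1),s[:,0].max().round(1),round(547.3-.0132*k,1))
cent,(w,h),a=cv2.minAreaRect(q[:,:2].astype(np.float32));print(cent,w,h,a)
```

```text
[539.6 281.3  75. ] fence face x there 543.6
[539.1 107.   75. ] fence face x there 545.9
[488.6 107.5  75. ] fence face x there 545.9
[487.7 279.4  75. ] fence face x there 543.6
[516.72475815 196.51973307  75.02613311]
110 490.9 553.7 545.8
130 489.8 556.9 545.6
150 490.2 544.7 545.3
170 490.1 552.7 545.1
190 489.7 553.1 544.8
210 490.0 555.1 544.5
230 488.4 551.1 544.3
250 489.6 543.2 544.0
270 488.7 557.8 543.7
(523.3662109375, 195.10081481933594) 178.0690155029297 70.3883285522461 89.61817932128906
```

Emit:
{"api": "servo_tool", "payload": {"motion": [[[0,0.06,0.04,0,0,0.05,0],[0,0.12,0.04,0,0,0.1,0],[0,0.18,0.04,0,0,0.15,0],[0,0.24,0.04,0,0,0.2,0],[0,0.3,0.04,0,0,0.25,0],[0,0.36,0.04,0,0,0.3,0],[0,0.42,0.04,0,0,0.35,0],[0,0.48,0.04,0,0,0.4,0],[0.04,0.54,0.04,0,0,0.45,0],[0.068,0.554,0.04,0,0,0.5,0]]]}}

```text
clock: 14.7
eef_pos: [450.2, 196.4, 175.5]
eef_rot: [3.141, 0.0, 3.089]
wrist_force: [0.3, -1.5, -0.3]
finger_gap: 92.9
finger_force: 0.0
```

Emit:
{"api": "servo_tool", "payload": {"motion": [[[0,0,0,0,0,0.02,0],[0,0,0,0,0,0.02,0]]]}}

```text
clock: 14.9
eef_pos: [449.7, 194.2, 175.1]
eef_rot: [3.142, -0.001, -3.138]
wrist_force: [0.1, 0.2, -0.2]
finger_gap: 94.0
finger_force: 0.0
```

Emit:
{"api": "servo_tool", "payload": {"motion": [[[0,0,-0.09,0,0,0.003,0],[0,0,-0.18,0,0,0.003,0],[0,0,-0.26,0,0,0.003,0],[0,0,-0.26,0,0,0.003,0],[0.03,0,-0.26,0,0,0.003,0],[0.05,0,-0.26,0,0,0.003,0],[0.054,0,-0.26,0,0,0.003,0],[0.056,0,-0.26,0,0,0.003,0],[0.056,0,-0.26,0,0,0.003,0]]]}}

```text
clock: 15.8
eef_pos: [477.6, 194.3, 46.0]
eef_rot: [3.141, 0.0, -3.131]
wrist_force: [-1.2, -0.5, 0.7]
finger_gap: 94.2
finger_force: 0.0
```

Emit:
{"api": "servo_tool", "payload": {"motion": [[[0.001,0,0,0,0,0,0],[0.002,0,0,0,0,0,0],[0.003,0,0,0,0,0,0],[0.003,0,0,0,0,0,0]]]}}

```text
clock: 16.2
eef_pos: [479.0, 194.4, 45.4]
eef_rot: [-3.142, -0.0, -3.13]
wrist_force: [-1.7, 0.0, 0.4]
finger_gap: 94.0
finger_force: 0.8
```

Emit:
{"api": "servo_tool", "payload": {"motion": [[[0.001,0,0,0,0,0,0],[0.002,0,0,0,0,0,0],[0.002,0,0,0,0,0,0]]]}}

```text
clock: 16.5
eef_pos: [479.8, 194.4, 45.3]
eef_rot: [-3.141, -0.001, -3.13]
wrist_force: [-4.3, 0.2, 1.0]
finger_gap: 93.8
finger_force: 2.1
```

```bash
python3 -c "
from h import *
s=manip.read_state();print(s['eef_pos'],s['eef_rot'],s['wrist_force'],s['moment'],s['finger_force'])"
```

```text
[479.82854493 194.35210691  45.34340779] [-3.14142664e+00 -7.78653794e-04 -3.12997161e+00] [-4.25411249  0.19368224  1.03421658] [0.04353169 0.73957637 0.2487718 ] 2.0505543798208237
```

Emit:
{"api": "servo_tool", "payload": {"motion": [[[0.001,0,0,0,0,0,0],[0.002,0,0,0,0,0,0],[0.002,0,0,0,0,0,0]]]}}

```text
clock: 16.8
eef_pos: [479.9, 194.3, 45.2]
eef_rot: [-3.141, -0.003, -3.13]
wrist_force: [-10.8, -0.8, 5.2]
finger_gap: 94.0
finger_force: 5.5
```

Emit:
{"api": "servo_tool", "payload": {"motion": [[[-0.004,0,0,0,0,0,0],[-0.03,0,0,0,0,0,0],[-0.08,0,0,0,0,0,0],[-0.1,0,0.08,0,0,0,0],[-0.1,0,0.18,0,0,0,0],[-0.1,-0.1,0.26,0,0,0,0],[-0.1,-0.2,0.26,0,0,0,0],[-0.1,-0.3,0.26,0,0,0,0],[-0.1,-0.4,0.26,0,0,0,0],[-0.1,-0.4,0.26,0,0,0,0]]]}}

```text
clock: 17.8
eef_pos: [431.2, -9.3, 175.9]
eef_rot: [-3.141, 0.002, -3.134]
wrist_force: [-1.1, 0.1, 0.3]
finger_gap: 94.2
finger_force: 0.0
```

Run:
```python
from h import *
c=shot('top','top8')
cv2.imwrite('pics/c8.png',cv2.resize(c['frame'][245:325,215:335,::-1],None,fx=6.6,fy=6.6,interpolation=cv2.INTER_CUBIC))
```

```text
(no output)
```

View pics/c8.png

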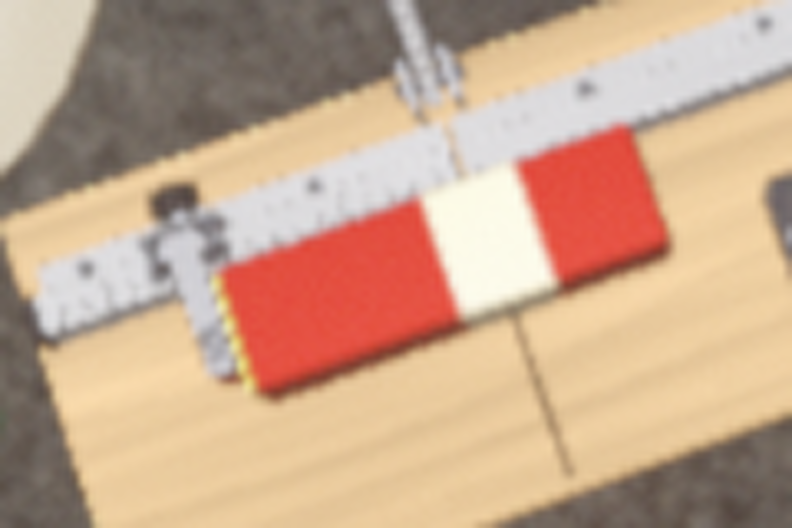

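The cheese is flush along the fence and against the lowered stop at crop (235,330), and the gripper is clear. I'll hand it in.

```bash
python3 -c "
from h import *
print(manip.sign_off())"
```

```text
the job is handed in; nothing more can be done
None
```

I handed the job in, but the sign-off returned no verdict: the flag is down, and in the last picture the cheese lies flush along the fence and against the stop. The pressing force peaked at about 16 N at the wrist, right at the stop's slip limit and well above the 8 N I should have held to, though the fingers gained only about 0.2 mm, so the stop very likely did not slip.

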